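# Knock down the gate pin and draw the spacer from under a handset stack

## Task

Pick up the mallet and, with a brisk blow of it on the raised pin of the jig, knock the pin fully home so that its gate sinks into the deck; then stand or lay the mallet on the bench clear of the jig. Now draw the spacer plate by its upright lug sideways out from under the three handsets, leaving it lying flat on the jig's deck clear of the stack, so that the handsets drop flat onto the deck, still between their guides. Never push the pin with the hand, and leave the tin, the screwdriver and the meter where they are.

Things in the scene. Friction and masses are not known exactly. Their poses are not given: they have to be found in the camera images.
- jig: Fixed grey metal block 190 mm (its x, -100 to +90) by 215 mm (its y, -155 to +60), 50 mm high; its flat top is the deck. Origin on the bench under the middle of the handset stack; +x roughly away from the robot (yaw up to 0.3 rad). Steel guides 60 mm high above the deck stand round the stack (y +-46, x +-81). Towards -y the deck is open between x -66 and +66, where the spacer slides out.
- pin_top (a point): Centre of the flat top of the steel pin, 22 mm in diameter, upright at (-60, -85) mm in the jig's x, y; follows the pin. Raised, it stands 44 mm above the deck (94 mm above the bench); fully home 12 mm above the deck, 2 mm above the dark bush round it. 30 mm round its axis is clear for the mallet's head, and the side towards the jig's -x is free for handle and hand.
- gate_end (a point): Free end, top edge, of the steel gate bar fixed to the pin: 10 mm thick, its top 18 mm below the pin's top. It runs from the pin 36 mm towards the jig's +y, then 60 mm towards +x, across the spacer's way, and sinks into the deck with the pin.
- pin (a joint): How far the pin has been driven down: 0 raised, 0.032 m fully home (starts between 0 and 0.004). Sprung and gripped by a friction ring: it takes about 6 to 10 N to drive it and it stays where it is left. Strike it with the mallet falling at about 0.1 m/s or faster: a slow push does not count as a blow. More than one blow is allowed.
- mallet_grip (a point): Point to grip on the mallet: in the middle of its wooden handle's section, 55 mm from the head's axis. The mallet (about 0.33 kg) stands on one face of its head on the bench, handle level 35 mm above the bench. The handle is 20 mm wide, 22 mm high and 135 mm long (from 20 to 155 mm from the head's axis). x axis along the handle towards the head, z up.
- mallet_head (a point): Centre of the mallet's head, an upright cylinder 50 mm in diameter and 70 mm high with a white plastic face at each end, so the striking face lies 35 mm below this point. Same axes as mallet_grip. The mallet may be either to the left or to the right of the jig.
- spacer_lug (a point): Grip point, 19 mm below the top, of the upright square lug of the spacer, 20 x 20 mm and standing 45 mm above the spacer's tongue. The point starts 88 mm above the bench, at about (+25, -78) mm in the jig's x, y; the top of the tongue under the lug is 62 mm above the bench. Same axes as the jig at the start. Pulling the spacer takes about 4 to 10 N.
- spacer_plate (a point): Middle of the spacer's aluminium plate, 78 mm (x) by 76 mm (y), 12 mm high with its two runners, which lie on the deck; the point lies 8 mm above its underside. It starts in the middle of the stack; it is out when drawn at least 82 mm towards the jig's -y (95 mm leaves it well clear and still resting on the deck; beyond 125 mm it could tip off the jig's end).
- handset0_mid (a point): Centre of the lowest of three flat handsets, each 150 x 75 x 11 mm, about 0.18 kg, grey with a black face, long side along the jig's x. It starts 12 mm above the deck on the spacer and ends on the deck (centre 55.5 mm above the bench).
- handset1_mid (a point): Centre of the middle handset; ends 66.5 mm above the bench.
- handset2_mid (a point): Centre of the top handset; ends 77.5 mm above the bench.
- tin: Bystander: flat metal tin 97 x 67 x 26 mm, origin in the middle of its underside. On the other side of the jig from the mallet. Not to be moved.
- screwdriver: Bystander: screwdriver 170 mm long lying on the bench at the far left, about along y. Not to be moved.
- meter: Bystander: orange multimeter 170 x 85 x 44 mm, origin in the middle of its underside, on the bench at the far right. Not to be moved.
Things that resemble listed ones, but are neither listed nor needed, are in the scene too. What is shaped like the part that bears mallet_grip but blue or purple is not meant.

How it is judged:
On the way, in this order (a step that is already met when the one before it is completed fails the run):
1. the mallet strikes the pin with a brisk blow (the pin starts down at more than 30 mm/s under the mallet) (contact force between mallet and pin above 1 N and velocity of joint pin above 0.03 m/s).
2. the pin is driven home, to within 3 mm (value of joint pin above 0.029 m), for 0.1 s.
3. the spacer is drawn out from under the stack, at least 82 mm towards the jig's -y (y of spacer_plate in the frame of jig below -0.082 m), for 0.1 s.
At the end, for the whole second after the job is handed in: Pin home within 4 mm; spacer flat on the deck, drawn at least 82 mm to the jig's -y; handsets flat (0.06 rad) on one another on the deck, each within 12 mm sideways and 4.5 mm in height of its place; mallet on the bench, not touching the jig; all at rest (value of joint pin above 0.028 m and y of spacer_plate in the frame of jig below -0.082 m and z of spacer_plate in the frame of jig between 0.054 and 0.062 m and angle between each of spacer_plate, handset0_mid, handset1_mid, handset2_mid's own z axis and vertical below 0.06 rad and horizontal distance between each of handset0_mid, handset1_mid, handset2_mid and jig below 0.012 m and height (world z) of handset0_mid below 0.06 m and height (world z) of handset1_mid below 0.071 m and height (world z) of handset2_mid below 0.082 m and height (world z) of mallet_head between 0.015 and 0.05 m and contact force between mallet and jig below 0.1 N and linear speed of each of mallet, spacer, handset2 below 0.02 m/s).
It fails at once if hand or arm pushes the pin or its gate (more than 2 N) (contact force between any of the fingers, the arm and pin above 2 N).
It fails at once if the spacer is drawn more than 20 mm while the gate is still up (value of joint pin below 0.018 m and distance of spacer_plate from where it was at the start of the episode above 0.02 m).
It fails at once if the tin is moved by more than 30 mm (distance of tin from where it was at the start of the episode above 0.03 m).
It fails at once if the screwdriver is moved by more than 30 mm (distance of screwdriver from where it was at the start of the episode above 0.03 m).
It fails at once if the meter is moved by more than 30 mm (distance of meter from where it was at the start of the episode above 0.03 m).
It also fails if it takes over 56 s, if anything falls off the work surface, if the arm or the gripper's body presses on something with over 40 N, if the wrist force passes 120 N, or if a joint passes its speed limit or range.

## Robot

A 6-joint arm with a two-finger parallel gripper is mounted at the origin on the work surface. World frame = base frame: x ahead of the robot, y to its left, z up, the work surface at z = 0. Lengths are in m, angles in rad, forces in N, time in s.
With the tool pointing down it reaches from about 0.425 to 0.95 m from the base axis. Payload 3.5 kg.
Tool frame: the origin (TCP) lies midway between the tips of the shut fingers; the grasp point (between the pads) lies 19 mm behind it (ctrl.pinch_z is the distance from the TCP to the grasp point, in m); z points along the fingers, y is the line along which they close (so a half turn about z gives the same grasp; the last joint's range is limited). The gripper opens to 85 mm and grips with 20 to 120 N. Pads are 22 mm wide; open, the fingers measure 114 mm over their backs; the gripper's body (76 mm by 85 mm) begins 54 mm behind the grasp point. The pads swing forward as they close: fully open they stand 13 mm farther back than shut.
Start: joints at [1.011, 0.286, 1.577, -0, 1.279, -0.15], TCP at [0.269, 0.619, 0.231] pointing down, gripper open.
Joint ranges: [-2.77, 2.77], [-0.9, 2.22], [0.21, 2.48], [-1.53, 4.67], [0.24, 2.81], [-2.84, 2.84]. Speed limits (rad/s): [2.79, 2.79, 3.14, 3.14, 3.14, 3.14].

## Interface

Orientations are given as a unit quaternion [x, y, z, w].
In Python, from plant import get_state, viewer, sign_off, ctrl gives the robot as it stands. The module is installed in compiled form; this text tells all that it offers.
- The arm moves only by the shell command python3 -m handwheel 'ROWS' [FORCE]. ROWS is JSON, a list that holds one entry, the list of rows, each a list of 5 numbers: the finger opening in m, from 0 to 0.0854, then the shift along the tool's x, y, z in m, then the turn about the tool's z in degrees. In form: [[[claw, x, y, z, spin], ...]]. A call has 1 to 12 rows; each row shifts and turns the commanded pose from where the row before left it, along the tool's axes as they then stand; what a row does not reach is not made up. A row lasts 1/12 s, in which the tool goes at most 41.7 mm and 7.16 degrees, less where a joint would pass 70% of its speed; a pose out of reach is approached as far as the arm can. A call is refused whole if a number of a shift passes 0.0417 or a number of a turn 7.16, either way. A call with a gripper value outside its range is refused whole. The fingers move at their own pace and stop on an object; FORCE is the grip in N (left out, the last holds). Time passes only in rows, so rows that do not move let the fingers close. It gives the time, the measured TCP pose, the force, the opening and the grip force at its end, in the units of the state.
- get_state(): the state, without advancing time (a new reading comes with each control period).
- viewer.read_camera(name): name is "side" or "top" or "wrist"; returns the picture (400x640x3 uint8, blue, green, red); there is no depth.
- viewer.camera_params(name): a dict with "fov_y" (degrees; the focal length in pixels is half the picture's height over the tangent of half this angle, whatever the lens; pixels are square), "cx", "cy" (the principal point, pixels), "k1" (the pictures are not rectified: a ray, as slopes to the right and down, at radius r is drawn at 1 + k1 r^2 times it, then the intrinsics apply), "xyz" and "attitude" of the camera in the world; the wrist camera has in their place "hand_eye" (4x4, takes a point from camera to tool coordinates, whose origin is the TCP and whose axes are the flange's). Camera axes: x right, y up, looking along -z (the intrinsics and any distortion apply to the point x, -y, -z); pixel columns grow to the right and rows downward; lengths in m; the calibration is good to about 2 mm. A picture is of the moment at which its call begins: read the wrist's pose just before it. camera_params takes no time and is no camera call.
- sign_off(): hands the job in; it is judged then, once.
Trained networks look in the newest picture that a camera, given by its name, has taken for a name from the list of things; names that differ only in an ending like _2 or _b are one class to them, and where a whole thing is asked for, a point or a joint stands for the part that bears it (a point fixed in the world has none). Each returns a list of dicts, best first, with "confidence" (0 to 1); they miss things now and then, are a little off and sometimes report something else, mostly with a low value. They report only what shows in the picture. A call takes as long as a camera call. They do not tell look-alikes from the thing itself.
- viewer.look_for(camera, name): "extent" ([left, top, width, height] as shares, 0 to 1, of the picture: columns of its width, rows of its height, round what is visible of it).
- viewer.outline_of(camera, name): "mask" (400x640 bool, what is visible of it) and "extent" ([left, top, width, height] as shares, 0 to 1, of the picture: columns of its width, rows of its height, round what is visible of it).
- viewer.pinpoint(camera, name): "xy" ([column, row] as shares, 0 to 1, of the picture: columns of its width, rows of its height: a listed point, or the origin of a listed thing).
The state is a dict: "time": time; "qpos": joint angles; "dq": joint speeds; "joint_efforts": joint torques, N m; "eef_pos": TCP position; "tcp_rot": TCP orientation; "contact_force": force on the tool from outside, world axes, zero at the start; "wrist_torque": the same for the moment, N m; "opening": opening from 0.0 (shut) to 1.0 (fully open); "finger_force": force on a finger pad.
Only numpy, scipy, OpenCV 4.12 (cv2) and the standard library are available. Lean on these libraries where they do the work, as an engineer would, in place of code of your own. Each camera call takes 0.05 s, during which the arm holds its last target. There are 200 camera calls.

## Working session

There is one attempt and no reset: what is moved stays moved. The work goes in short steps, Python scripts to look and compute and a shell command to move; the robot and the scene stay as the last step left them, time stands still between calls to the robot, and variables do not carry over. Pictures are saved under pics/ and viewed, at most 10 in all, crops included, and the job is handed in when it is done.

```bash
mkdir -p pics; cat > h.py <<'E'
import numpy as np, cv2
from scipy.spatial.transform import Rotation as R
from scipy.optimize import least_squares
from plant import get_state, viewer, sign_off, ctrl
def cam(name):
    p=viewer.camera_params(name)
    if 'hand_eye' in p:
        s=get_state(); T=np.eye(4); T[:3,:3]=R.from_quat(s['tcp_rot']).as_matrix(); T[:3,3]=s['eef_pos']
        return p,T@np.array(p['hand_eye'])
    a=np.array(p['attitude'],float); T=np.eye(4)
    T[:3,:3]=R.from_quat(a).as_matrix() if a.size==4 else (a.reshape(3,3) if a.size==9 else R.from_euler('xyz',a).as_matrix())
    T[:3,3]=p['xyz']; return p,T
def f(p): return 200/np.tan(np.radians(p['fov_y'])/2)
def ray(c,u,v):
    p,T=c; d=np.array([(u-p['cx'])/f(p),(v-p['cy'])/f(p)]); q=d.copy()
    for _ in range(30): q=d/(1+p['k1']*(q@q))
    r=T[:3,:3]@np.array([q[0],-q[1],-1]); return T[:3,3],r/np.linalg.norm(r)
def proj(c,X):
    p,T=c; x=T[:3,:3].T@(np.array(X)-T[:3,3]); q=np.array([x[0],-x[1]])/-x[2]
    return q*(1+p['k1']*(q@q))*f(p)+[p['cx'],p['cy']]
def atz(c,uv,z):
    o,r=ray(c,*uv); return o+r*(z-o[2])/r[2]
def tri(obs):
    A=np.zeros((3,3));b=np.zeros(3)
    for c,uv in obs:
        o,r=ray(c,*uv); P=np.eye(3)-np.outer(r,r); A+=P;b+=P@o
    return np.linalg.solve(A,b)
def pin(name,n): return [(np.array(d['xy'])*[640,400],round(d['confidence'],2)) for d in viewer.pinpoint(name,n)]
E
python3 - <<'E'
from h import *
print(get_state())
for n in('side','top','wrist'):
    print(n,viewer.camera_params(n)); im=viewer.read_camera(n); cv2.imwrite(f'pics/{n}0.png',im)
C={n:cam(n) for n in('side','top')}
Z=dict(jig=0,pin_top=.092,gate_end=.074,mallet_grip=.035,mallet_head=.035,spacer_lug=.088,handset2_mid=.0895,tin=0,screwdriver=0,meter=0)
for k,z in Z.items():
    for n in C: print(k,n,[(a.round(0),c,atz(C[n],a,z).round(3)) for a,c in pin(n,k)[:3]])
a=cv2.imread('pics/top0.png');b=cv2.imread('pics/side0.png');
E
```

```text
{'time': 0.0, 'qpos': array([ 1.01098774e+00,  2.87184274e-01,  1.57821432e+00,  1.15274061e-05,
        1.27859374e+00, -1.50021860e-01]), 'dq': array([-0.00079676, -0.00083421,  0.00180046, -0.00017973, -0.00187942,
        0.00066939]), 'joint_efforts': array([ 4.92517793e-04, -4.05975151e+01, -2.92631328e+01, -1.26004193e-04,
        5.79469561e-03, -1.78698400e-05]), 'eef_pos': array([0.26855262, 0.61854572, 0.22991457]), 'tcp_rot': array([ 2.03464239e-01,  9.79081643e-01, -1.12314511e-03, -4.22131471e-04]), 'contact_force': array([ 0.57890738,  0.07353873, -0.82016898]), 'wrist_torque': array([-0.01872691, -0.00656041, -0.01675645]), 'finger_force': 0.0, 'opening': 1.0033126187376618}
side {'fov_y': 42.48082636534614, 'cx': 317.39017104026954, 'cy': 196.07770184723424, 'k1': 0.056712885573074995, 'xyz': array([-0.04429112, -0.77517125,  1.1519731 ]), 'attitude': array([ 0.3399463 , -0.11068411, -0.28350767,  0.88983647])}
top {'fov_y': 47.81351347843992, 'cx': 311.9181809414734, 'cy': 195.9830620021689, 'k1': 0.013547009619851128, 'xyz': array([ 3.49803389e-01, -2.88880921e-04,
[... 2143 characters left out ...]
 side [(array([333., 164.]), 0.98, array([0.622, 0.076, 0.089]))]
handset2_mid top [(array([284., 155.]), 0.73, array([0.614, 0.077, 0.089]))]
tin side [(array([255., 154.]), 0.59, array([0.5  , 0.329, 0.   ])), (array([334., 172.]), 0.2, array([0.66 , 0.119, 0.   ]))]
tin top [(array([196., 200.]), 0.94, array([0.498, 0.324, 0.   ])), (array([414., 195.]), 0.2, array([ 0.529, -0.285,  0.   ]))]
screwdriver side [(array([306., 123.]), 0.53, array([0.723, 0.363, 0.   ]))]
screwdriver top [(array([194., 127.]), 0.91, array([0.709, 0.342, 0.   ]))]
meter side []
meter top [(array([428., 135.]), 0.59, array([ 0.704, -0.324,  0.   ])), (array([314., 180.]), 0.18, array([ 0.567, -0.003,  0.   ]))]
```

View pics/top0.png

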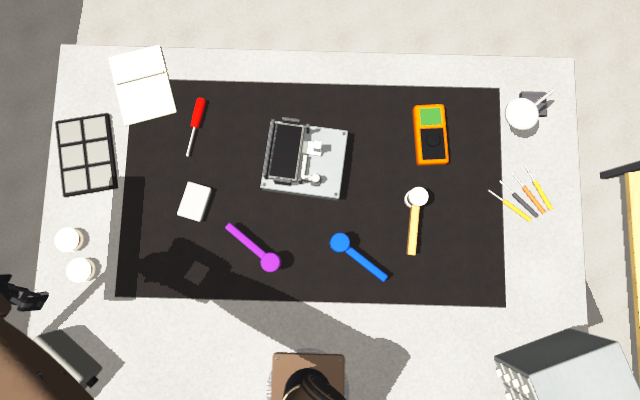

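View pics/side0.png

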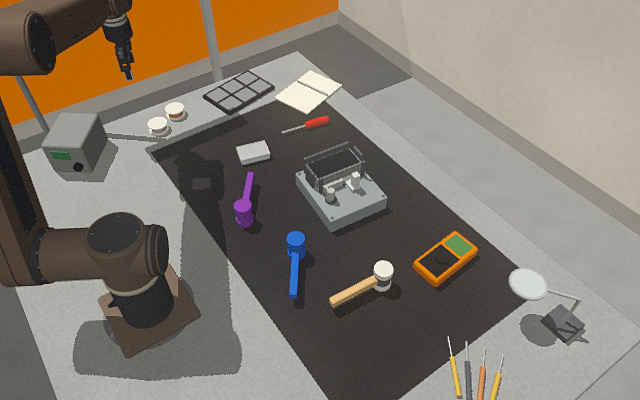

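Real mallet: wooden handle, white head at about (418,197) in the top view, right of the jig. The blue and purple mallets are decoys. The jig is at about (300,160), yaw about -9°. I'll move toward it, stopping over the jig for a wrist look.

```bash
python3 -m handwheel '[[[0.085,0,0,0,-6.7],[0.085,0,0,0,-6.7],[0.085,0,0,0,-6.7],[0.085,-0.024,-0.035,0,0],[0.085,-0.024,-0.035,0,0],[0.085,-0.024,-0.035,0,0],[0.085,-0.024,-0.035,0,0],[0.085,-0.024,-0.035,0,0],[0.085,-0.024,-0.035,0,0],[0.085,-0.024,-0.035,0,0],[0.085,-0.024,-0.035,0,0],[0.085,-0.024,-0.035,0,0]]]'
python3 -m handwheel '[[[0.085,0,-0.036,0,0],[0.085,0,-0.036,0,0],[0.085,0,-0.036,0,0],[0.085,0,-0.036,0,0],[0.085,0,-0.036,0,0],[0.085,0,-0.036,0,0],[0.085,0,-0.036,0,0],[0.085,0,0,0,0],[0.085,0,0,0,0]]]'
cat >> h.py <<'E'
def look(tag,names):
    c=cam('wrist'); im=viewer.read_camera('wrist'); cv2.imwrite(f'pics/{tag}.png',im)
    s=get_state(); M=R.from_quat(s['tcp_rot']).as_matrix()
    print('t',round(s['time'],2),'tcp',s['eef_pos'].round(4),'xang',np.degrees(np.arctan2(M[1,0],M[0,0])).round(2),'z',M[:,2].round(3))
    for n,z in names.items(): print(n,[(a.round(0),k,atz(c,a,z).round(4)) for a,k in pin('wrist',n)[:3]])
    return c,im
E
python3 - <<'E'
from h import *
look('w1',dict(jig=0,pin_top=.093,gate_end=.075,spacer_lug=.088,handset2_mid=.0905,handset1_mid=.0785))
E
```

```text
time: 2.15
eef_pos: [0.463, 0.2961, 0.2317]
tcp_rot: [0.029, 1.0, 0.0, 0.0]
contact_force: [1.5, -0.1, 0.4]
opening: 0.996
finger_force: 0.0
time: 2.9
eef_pos: [0.4476, 0.0447, 0.2316]
tcp_rot: [0.032, 1.0, 0.0, 0.0]
contact_force: [-0.1, -0.1, 1.0]
opening: 0.992
finger_force: 0.0
t 2.95 tcp [0.4476 0.0459 0.2316] xang 176.5 z [ 0.001  0.    -1.   ]
jig [(array([348., 301.]), 0.84, array([0.6228, 0.0695, 0.    ]))]
pin_top [(array([273., 300.]), 0.96, array([ 0.5568, -0.0054,  0.093 ])), (array([572., 186.]), 0.21, array([0.4637, 0.2559, 0.093 ]))]
gate_end [(array([313., 344.]), 0.89, array([0.6223, 0.0269, 0.075 ]))]
spacer_lug []
handset2_mid [(array([359., 354.]), 0.65, array([0.6235, 0.0725, 0.0905]))]
handset1_mid []
```

View pics/w1.png

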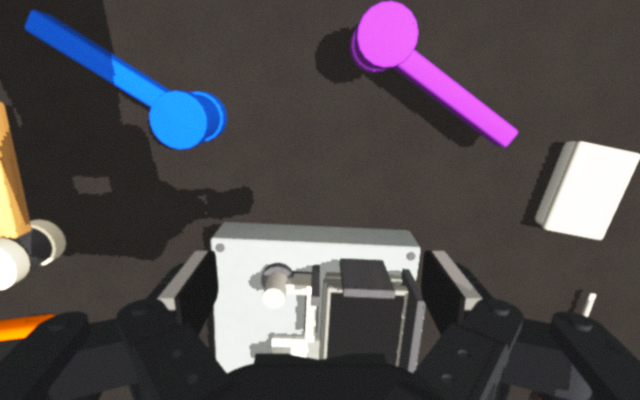

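The wrist view shows the pin top at about (274,298), the deck's near edge at about row 250, and the real mallet at far left. I'll get the jig yaw from that edge, then head for the mallet.

```bash
python3 - <<'E'
from h import *
c=cam('wrist'); g=cv2.GaussianBlur(cv2.imread('pics/w1.png',0),(3,3),0).astype(float)
for lo,hi,z in((215,242,0),(236,268,.05)):
    P=[];rows=[]
    for u in range(228,250,2):pass
    for u in range(230,410,4):
        d=np.abs(np.diff(g[lo:hi,u])); v=lo+d.argmax()+.5; rows.append(v); P.append(atz(c,(u,v),z)[:2])
    P=np.array(P); k=np.polyfit(P[:,1],P[:,0],1)
    for _ in range(5):
        r=P[:,0]-np.polyval(k,P[:,1]); m=abs(r)<.003; k=np.polyfit(P[m,1],P[m,0],1)
    print(rows[::5],'yaw',np.degrees(-np.arctan(k[0])),'x at y=.0',k[1],m.sum())
E
```

```text
[np.float64(237.5), np.float64(238.5), np.float64(239.5), np.float64(240.5), np.float64(240.5), np.float64(226.5), np.float64(227.5), np.float64(228.5), np.float64(228.5)] yaw 1.89464870111557 x at y=.0 0.5321075322939114 19Traceback (most recent call last):
  File "<stdin>", line 10, in <module>
    raise TypeError("expected non-empty vector for x")
TypeError: expected non-empty vector for x
```

```bash
python3 -m handwheel '[[[0.085,0,-0.036,0,0],[0.085,0,-0.036,0,0],[0.085,0,-0.036,0,0],[0.085,0,-0.036,0,0],[0.085,0,-0.036,0,0],[0.085,0,-0.036,0,0],[0.085,0,-0.036,0,0],[0.085,0,-0.036,0,0],[0.085,0,-0.02,0,0],[0.085,0,0,0,0],[0.085,0,0,0,0]]]'
python3 - <<'E'
from h import *
look('w2',dict(mallet_grip=.035,mallet_head=.035))
E
```

```text
time: 4.17
eef_pos: [0.4295, -0.2613, 0.231]
tcp_rot: [0.03, 1.0, 0.001, -0.0]
contact_force: [-1.2, 0.0, -0.1]
opening: 0.995
finger_force: 0.0
t 4.22 tcp [ 0.4295 -0.2604  0.231 ] xang 176.64 z [-0.001  0.001 -1.   ]
mallet_grip [(array([307., 204.]), 0.87, array([ 0.4656, -0.2758,  0.035 ])), (array([470.,  84.]), 0.8, array([ 0.3571, -0.1159,  0.035 ]))]
mallet_head [(array([305., 250.]), 0.83, array([ 0.5168, -0.2821,  0.035 ]))]
```

View pics/w2.png

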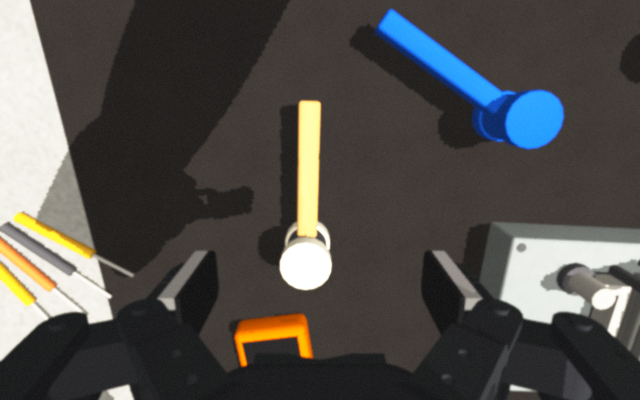

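Wrist view: the wooden handle runs (310,102) to (308,232), and the white head top is at (306,263). It is nearly aligned with the tool x axis.

```bash
python3 - <<'E'
from h import *
c=cam('wrist'); im=cv2.imread('pics/w2.png'); hsv=cv2.cvtColor(im,cv2.COLOR_BGR2HSV)
m=((hsv[...,0]>8)&(hsv[...,0]<28)&(hsv[...,1]>60)&(hsv[...,2]>120)); m[:95]=0;m[240:]=0;m[:,:285]=0;m[:,335:]=0
P=[]
for v in range(108,222,4):
    u=np.where(m[v])[0]
    P.append(atz(c,(u.mean(),v),.046)[:2])
P=np.array(P); k=np.polyfit(P[:,0],P[:,1],1); print('handle yaw',np.degrees(np.arctan(k[0])),'y at .47',np.polyval(k,.47),'end x',atz(c,(309,np.where(m.sum(1)>5)[0][0]),.046))
print('head',atz(c,(306,263),.07))
T=c[1]; he=np.array(c[0]['hand_eye']); Tt=np.eye(4);Tt[:3,:3]=R.from_euler('z',176.5,degrees=True).as_matrix()@np.diag([1,-1,-1]);Tt[:3,3]=[.4476,.0459,.2316]
c1=(c[0],Tt@he)
for z,L in((.05,[(230,237.5),(270,239.5),(290,240.6)]),(0,[(230,221.6),(330,226.5),(390,229)])):
    Q=np.array([atz(c1,p,z)[:2] for p in L]); d=Q[-1]-Q[0]; print(z,Q.round(4),'yaw',np.degrees(np.arctan2(-d[0],d[1])))
for w,uv in(('pin',(274,297)),): print(w,atz(c1,uv,.093))
E
```

```text
handle yaw -5.334352870981747 y at .47 -0.27570398844643657 end x [ 0.36275247 -0.26533349  0.046     ]
head [ 0.5141164  -0.27749778  0.07      ]
0.05 [[ 0.5095 -0.0484]
 [ 0.5141 -0.0083]
 [ 0.5166  0.0118]] yaw -6.734043465345127
0 [[ 0.5102 -0.0609]
 [ 0.5233  0.0535]
 [ 0.5307  0.1227]] yaw -6.346921370184352
pin [ 0.55329928 -0.00264671  0.093     ]
```

```bash
python3 -m handwheel '[[[0.06,-0.017,-0.006,0,1.9],[0.06,-0.017,-0.0055,0.03,0],[0.06,0,0,0.035,0],[0.06,0,0,0.035,0],[0.06,0,0,0.035,0],[0.06,0,0,0.03,0],[0.06,0,0,0.025,0],[0.06,0,0,0.015,0],[0.06,0,0,0.01,0],[0.06,0,0,0,0],[0.06,0,0,0,0]]]'
python3 -m handwheel '[[[0.0,0,0,0,0],[0.0,0,0,0,0],[0.0,0,0,0,0],[0.0,0,0,0,0],[0.0,0,0,0,0],[0.0,0,0,0,0],[0.0,0,0,0,0],[0.0,0,0,0,0]]]' 115
```

```text
time: 5.23
eef_pos: [0.4628, -0.2745, 0.0166]
tcp_rot: [0.045, 0.999, -0.0, 0.0]
contact_force: [-0.1, 0.2, -0.7]
opening: 0.704
finger_force: 0.0
time: 5.9
eef_pos: [0.4632, -0.2757, 0.018]
tcp_rot: [0.046, 0.999, -0.0, 0.001]
contact_force: [-1.2, 1.9, 6.4]
opening: 0.208
finger_force: 112.2
```

```bash
python3 -m handwheel '[[[0.0,0,0,-0.015,0],[0.0,0,0,-0.025,0],[0.0,0,0,-0.03,0],[0.0,0,0,-0.03,0],[0.0,0,0,-0.03,0],[0.0,0,0,-0.03,1.3],[0.0,0,0,-0.02,0],[0.0,0,0.02,0,0],[0.0,0,0.035,0,0],[0.0,0,0.035,0,0],[0.0,0,0.035,0,0],[0.0,0,0.035,0,0]]]'
python3 -m handwheel '[[[0.0,-0.003,0.035,0,0],[0.0,-0.003,0.035,0,0],[0.0,0,0.03,0,0],[0.0,0,0.0215,0,0],[0.0,0,0,0,0],[0.0,0,0,0,0],[0.0,0,0,0,0]]]'
python3 - <<'E'
from h import *
s=get_state();z=s['eef_pos'][2]+.019
look('w3',dict(mallet_head=z,pin_top=.093,mallet_grip=z))
C={n:cam(n) for n in('side','top')}
for n in C:
    cv2.imwrite(f'pics/{n}3.png',viewer.read_camera(n))
for k,zz in(('mallet_head',z),('pin_top',.093)):
    for n in C: print(k,n,[(a.round(0),c,atz(C[n],a,zz).round(4)) for a,c in pin(n,k)[:4]])
w=cv2.imread('pics/w3.png');a=cv2.imread('pics/side3.png')[90:250,230:430]
cv2.imwrite('pics/m3.png',np.hstack([cv2.resize(w,(480,300)),cv2.resize(a,(320,300))]))
E
```

```text
time: 6.9
eef_pos: [0.4797, -0.1146, 0.1955]
tcp_rot: [0.058, 0.998, 0.0, -0.001]
contact_force: [2.0, 0.5, -2.8]
opening: 0.219
finger_force: 112.7
time: 7.48
eef_pos: [0.5001, 0.0035, 0.1957]
tcp_rot: [0.057, 0.998, -0.0, -0.001]
contact_force: [0.3, 0.4, -2.9]
opening: 0.214
finger_force: 113.0
t 7.53 tcp [0.5002 0.0031 0.1959] xang 173.37 z [-0.001 -0.    -1.   ]
mallet_head [(array([210.,  56.]), 0.73, array([ 0.4134, -0.0235,  0.2147]))]
pin_top []
mallet_grip [(array([152.,  21.]), 0.86, array([ 0.4009, -0.0403,  0.2147])), (array([318., 276.]), 0.85, array([0.499 , 0.0026, 0.2147]))]
mallet_head side [(array([333., 155.]), 0.94, array([0.5637, 0.0024, 0.2147])), (array([242., 214.]), 0.72, array([ 0.2674, -0.0343,  0.2147])), (array([296., 251.]), 0.64, array([ 0.3132, -0.1988,  0.2147]))]
mallet_head top [(array([340., 241.]), 0.73, array([ 0.3884, -0.0648,  0.2147])), (array([272., 264.]), 0.56, array([0.3317, 0.0883, 0.2147]))]
pin_top side []
pin_top top [(array([195., 203.]), 0.68, array([0.4803, 0.3031, 0.093 ])), (array([290., 154.]), 0.63, array([0.6177, 0.0619, 0.093 ])), (array([427., 134.]), 0.37, array([ 0.681, -0.298,  0.093]))]
```

View pics/m3.png

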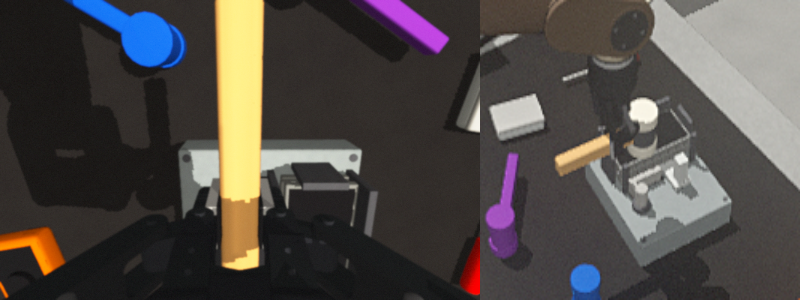

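```bash
python3 -m handwheel '[[[0.0,0,0,0.02,0],[0.0,0,0,0.02,0],[0.0,0,0,0.02,0],[0.0,0,0,0.02,0],[0.0,0,0,0.018,0],[0.0,0,0,0.012,0],[0.0,0,0,0.006,0],[0.0,0,0,0.002,0],[0.0,0,0,0,0]]]'
```

```text
time: 8.73
eef_pos: [0.5012, 0.0036, 0.08]
tcp_rot: [0.057, 0.998, -0.0, -0.0]
contact_force: [-2.4, 0.6, 1.7]
opening: 0.215
finger_force: 114.0
```

```bash
python3 -m handwheel '[[[0.0,0,0,0.003,0],[0.0,0,0,0,0],[0.0,0,0,0,0]]]'; python3 -m handwheel '[[[0.0,0,0,0.003,0],[0.0,0,0,0,0],[0.0,0,0,0,0]]]'
```

```text
time: 8.98
eef_pos: [0.5015, 0.0036, 0.0795]
tcp_rot: [0.057, 0.998, -0.0, -0.0]
contact_force: [-13.2, 0.6, 19.9]
opening: 0.216
finger_force: 116.4
time: 9.23
eef_pos: [0.5016, 0.0035, 0.079]
tcp_rot: [0.057, 0.998, -0.001, -0.001]
contact_force: [-20.4, 1.6, 32.9]
opening: 0.211
finger_force: 118.5
```

The mallet met a hard stop at the home height. Now I'll lift and take the mallet back to its old place.

```bash
python3 -m handwheel '[[[0.0,0,0,-0.01,0],[0.0,0,0,-0.02,0],[0.0,0,0,-0.03,0],[0.0,0,0,-0.03,0],[0.0,0,0,-0.02,0],[0.0,0,-0.02,0,0],[0.0,0,-0.035,0,0],[0.0,0,-0.035,0,0],[0.0,0,-0.035,0,0],[0.0,0,-0.035,0,0],[0.0,0,-0.035,0,0],[0.0,0,-0.035,0,0]]]'
python3 -m handwheel '[[[0.0,0.006,-0.03,0,0],[0.0,0,-0.02,0,0],[0.0,0,0,0,0],[0.0,0,0,0,0]]]'
python3 - <<'E'
from h import *
print(get_state()['eef_pos'],get_state()['contact_force'])
C={n:cam(n) for n in('side','top')}
for n in C: cv2.imwrite(f'pics/{n}4.png',viewer.read_camera(n))
for k,zz in(('pin_top',.062),('spacer_lug',.088),('mallet_head',.2)):
    for n in C: print(k,n,[(a.round(0),c,atz(C[n],a,zz).round(4)) for a,c in pin(n,k)[:3]])
a=cv2.imread('pics/side4.png');
cv2.imwrite('pics/m4.png',np.hstack([cv2.resize(a[130:250,280:400],(400,400)),cv2.resize(a[170:330,300:460],(400,400))]))
E
```

```text
time: 10.23
eef_pos: [0.4739, -0.2264, 0.1826]
tcp_rot: [0.057, 0.998, -0.0, 0.0]
contact_force: [0.5, 0.5, -2.1]
opening: 0.21
finger_force: 112.9
time: 10.57
eef_pos: [0.4623, -0.2747, 0.1823]
tcp_rot: [0.059, 0.998, 0.0, 0.0]
contact_force: [-0.3, 0.1, -3.7]
opening: 0.212
finger_force: 113.1
[ 0.46229368 -0.27472459  0.18229734] [-0.28586708  0.12959684 -3.70169722]
pin_top side [(array([258., 153.]), 0.71, array([0.4802, 0.2689, 0.062 ])), (array([329., 197.]), 0.48, array([ 0.5512, -0.0045,  0.062 ]))]
pin_top top [(array([315., 177.]), 0.42, array([ 0.5631, -0.0063,  0.062 ]))]
spacer_lug side []
spacer_lug top [(array([315., 145.]), 0.63, array([ 0.6433, -0.0038,  0.088 ]))]
mallet_head side [(array([388., 237.]), 0.96, array([ 0.5155, -0.2799,  0.2   ])), (array([242., 213.]), 0.96, array([ 0.2732, -0.021 ,  0.2   ])), (array([298., 250.]), 0.83, array([ 0.3222, -0.1896,  0.2   ]))]
mallet_head top [(array([271., 267.]), 0.69, array([0.3254, 0.0922, 0.2   ])), (array([337., 240.]), 0.55, array([ 0.392 , -0.0606,  0.2   ])), (array([430., 189.]), 0.51, array([ 0.5169, -0.2754,  0.2   ]))]
```

View pics/m4.png

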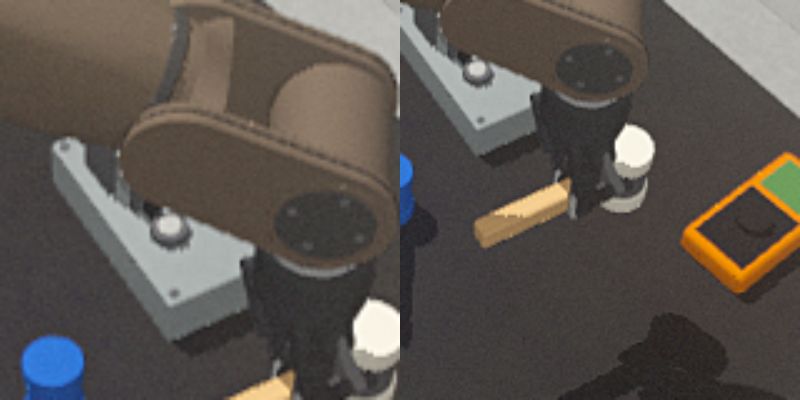

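The pin is flush in its bush (crop (170,230)) and the mallet is level in the hand. Next I set it down.

```bash
python3 -m handwheel '[[[0.0,0,0,0.03,0],[0.0,0,0,0.035,0],[0.0,0,0,0.035,0],[0.0,0,0,0.03,0],[0.0,0,0,0.018,0],[0.0,0,0,0.008,0],[0.0,0,0,0.004,0],[0.0,0,0,0.003,0],[0.0,0,0,0,0],[0.0,0,0,0,0]]]'
```

```text
time: 11.8
eef_pos: [0.4637, -0.2746, 0.0209]
tcp_rot: [0.057, 0.998, -0.001, 0.001]
contact_force: [0.4, -0.7, -2.8]
opening: 0.211
finger_force: 113.2
```

```bash
python3 -m handwheel '[[[0.0,0,0,0.002,0],[0.0,0,0,0.002,0],[0.0,0,0,0,0],[0.0,0,0,0,0]]]'
```

```text
time: 12.13
eef_pos: [0.4636, -0.2747, 0.018]
tcp_rot: [0.057, 0.998, -0.001, 0.001]
contact_force: [-3.5, 2.3, 7.0]
opening: 0.214
finger_force: 114.7
```

```bash
python3 -m handwheel '[[[0.06,0,0,0,0],[0.06,0,0,0,0],[0.06,0,0,0,0],[0.06,0,0,0,0],[0.06,0,0,0,0],[0.06,0,0,-0.02,0],[0.06,0,0,-0.035,0],[0.06,0,0,-0.035,0],[0.06,0,0,-0.035,0],[0.06,0,0,-0.035,0],[0.06,0,0,-0.035,0],[0.06,0,0,0,0]]]'
python3 - <<'E'
from h import *
s=get_state(); print(s['qpos'].round(2),s['eef_pos'])
look('w5',dict(mallet_head=.035,mallet_grip=.035,pin_top=.062,spacer_lug=.088))
E
```

```text
time: 13.13
eef_pos: [0.466, -0.2765, 0.2194]
tcp_rot: [0.057, 0.998, -0.005, 0.006]
contact_force: [0.9, -0.8, 0.5]
opening: 0.706
finger_force: 0.0
[-0.72 -0.01  1.92  0.    1.21 -2.18] [ 0.4659758  -0.27650904  0.21938436]
t 13.18 tcp [ 0.4648 -0.2755  0.2158] xang 173.43 z [ 0.008 -0.007 -1.   ]
mallet_head [(array([540.,  60.]), 0.91, array([ 0.3906, -0.0751,  0.035 ])), (array([321., 219.]), 0.71, array([ 0.5164, -0.2824,  0.035 ]))]
mallet_grip [(array([323., 168.]), 0.95, array([ 0.4649, -0.2746,  0.035 ])), (array([493.,  24.]), 0.85, array([ 0.3571, -0.1164,  0.035 ])), (array([624., 236.]), 0.58, array([0.5689, 0.0196, 0.035 ]))]
pin_top [(array([624., 238.]), 0.7, array([ 0.5563, -0.0039,  0.062 ]))]
spacer_lug [(array([629., 333.]), 0.7, array([ 0.64  , -0.0096,  0.088 ]))]
```

```bash
python3 -m handwheel '[[[0.06,0,0,0,7],[0.06,0,0,0,7],[0.06,0,0,0,7],[0.06,0,0,0,7],[0.06,0,0,0,7],[0.06,0,0,0,7],[0.06,0,0,0,7],[0.06,0,0,0,7],[0.06,0,0,0,7],[0.06,0,0,0,7],[0.06,0,0,0,7],[0.06,0,0,0,7]]]'
python3 -m handwheel '[[[0.06,0,0,0,6],[0.06,0.036,0.018,0,0],[0.06,0.036,0.018,0,0],[0.06,0.036,0.018,0,0],[0.06,0.036,0.018,0,0],[0.06,0.036,0.018,0,0],[0.06,0.036,0.018,0,0],[0.06,0.036,0.018,0,0],[0.06,0.034,0.018,0,0],[0.06,0,0,0,0],[0.06,0,0,0,0],[0.06,0,0,0,0]]]'
python3 - <<'E'
from h import *
look('w6',dict(pin_top=.062,spacer_lug=.088,handset2_mid=.0905))
E
```

```text
time: 14.38
eef_pos: [0.4617, -0.2729, 0.2078]
tcp_rot: [0.713, 0.701, -0.0, -0.002]
contact_force: [-0.2, 0.0, -0.0]
opening: 0.704
finger_force: 0.0
time: 15.38
eef_pos: [0.6374, -0.0059, 0.208]
tcp_rot: [0.746, 0.666, -0.001, -0.001]
contact_force: [-0.4, -0.4, 0.1]
opening: 0.701
finger_force: 0.0
t 15.43 tcp [ 0.6374 -0.0066  0.2085] xang 83.39 z [-0.003  0.    -1.   ]
pin_top [(array([228., 189.]), 0.97, array([ 0.5571, -0.0049,  0.062 ]))]
spacer_lug [(array([327., 190.]), 0.66, array([ 0.6417, -0.0082,  0.088 ]))]
handset2_mid [(array([290.,  83.]), 0.63, array([0.6245, 0.0745, 0.0905]))]
```

View pics/w6.png

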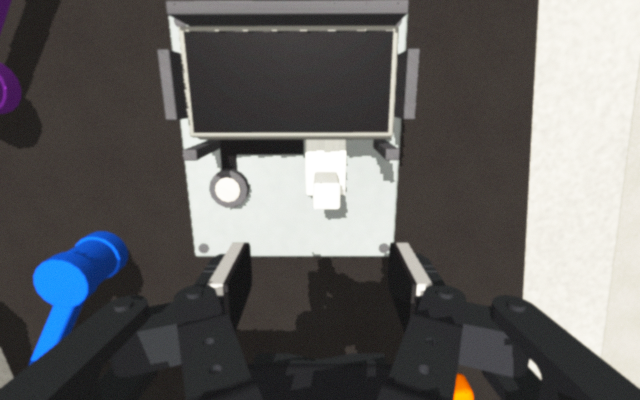

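Wrist view: the pin is flush at (228,189), the gate is sunk, and the lug top is at (326,195) with free space either side. I'll descend and grip.

```bash
python3 -m handwheel '[[[0.06,-0.001,0.0035,0.02,0],[0.06,0,0,0.03,0],[0.06,0,0,0.03,0],[0.06,0,0,0.025,0],[0.06,0,0,0.02,0],[0.06,0,0,0.01,0],[0.06,0,0,0.0045,0],[0.06,0,0,0,0],[0.06,0,0,0,0]]]'
python3 -m handwheel '[[[0,0,0,0,0],[0,0,0,0,0],[0,0,0,0,0],[0,0,0,0,0],[0,0,0,0,0],[0,0,0,0,0],[0,0,0,0,0]]]' 60
```

```text
time: 16.33
eef_pos: [0.6427, -0.008, 0.0723]
tcp_rot: [0.747, 0.665, 0.001, 0.001]
contact_force: [0.2, -0.3, -0.1]
opening: 0.707
finger_force: 0.0
time: 16.92
eef_pos: [0.6423, -0.0076, 0.0722]
tcp_rot: [0.746, 0.666, 0.0, 0.001]
contact_force: [-1.8, 0.1, 4.8]
opening: 0.226
finger_force: 59.1
```

```bash
python3 -m handwheel '[[[0,-0.004,0,0,0],[0,-0.008,0,0,0],[0,-0.008,0,0,0],[0,-0.008,0,0,0],[0,-0.008,0,0,0]]]'; python3 -m handwheel '[[[0,-0.008,0,0,0],[0,-0.008,0,0,0],[0,-0.008,0,0,0],[0,-0.01,0,0,0],[0,-0.01,0,0,0],[0,-0.01,0,0,0],[0,-0.006,0,0,0],[0,0,0,0,0],[0,0,0,0,0],[0,0,0,0,0]]]'
```

```text
time: 17.33
eef_pos: [0.6385, -0.0395, 0.0717]
tcp_rot: [0.748, 0.664, 0.004, -0.002]
contact_force: [1.5, 11.1, 4.5]
opening: 0.226
finger_force: 59.2
time: 18.17
eef_pos: [0.6316, -0.103, 0.0721]
tcp_rot: [0.747, 0.665, 0.001, 0.0]
contact_force: [0.1, 0.1, 6.5]
opening: 0.226
finger_force: 59.2
```

```bash
python3 -m handwheel '[[[0.06,0,0,0,0],[0.06,0,0,0,0],[0.06,0,0,0,0],[0.06,0,0,0,0],[0.06,0,0,0,0],[0.06,0,0,-0.02,0],[0.06,0,0,-0.03,0],[0.06,0,0,-0.035,0],[0.06,0,0,-0.035,0],[0.06,0,0,-0.03,0],[0.06,0,0,0,0],[0.06,0,0,0,0]]]'
python3 - <<'E'
from h import *
c,_=look('w7',dict(spacer_lug=.088,spacer_plate=.058,handset2_mid=.0775,pin_top=.062))
C=cam('side'); s=viewer.read_camera('side'); cv2.imwrite('pics/side7.png',s)
for k,z in(('spacer_plate',.058),('handset2_mid',.0775),('mallet_head',.035)): print(k,[(a.round(0),q,atz(C,a,z).round(4)) for a,q in pin('side',k)[:2]])
w=cv2.imread('pics/w7.png')
cv2.imwrite('pics/m7.png',np.hstack([cv2.resize(w,(480,300)),cv2.resize(s[130:310,270:462],(320,300))]))
E
```

```text
time: 19.17
eef_pos: [0.6321, -0.1033, 0.224]
tcp_rot: [0.746, 0.665, 0.001, 0.003]
contact_force: [0.0, 0.9, -0.7]
opening: 0.704
finger_force: 0.0
t 19.22 tcp [ 0.6308 -0.1029  0.2212] xang 83.42 z [ 0.001 -0.    -1.   ]
spacer_lug [(array([317., 182.]), 0.73, array([ 0.6304, -0.1026,  0.088 ]))]
spacer_plate [(array([288.,  85.]), 0.83, array([ 0.6147, -0.0232,  0.058 ]))]
handset2_mid [(array([215.,  72.]), 0.34, array([ 0.5609, -0.0073,  0.0775]))]
pin_top [(array([216.,  71.]), 0.95, array([ 0.5575, -0.0056,  0.062 ]))]
spacer_plate [(array([351., 191.]), 0.58, array([ 0.6176, -0.0181,  0.058 ]))]
handset2_mid [(array([303., 125.]), 0.48, array([0.6557, 0.2814, 0.0775]))]
mallet_head [(array([295., 248.]), 0.96, array([ 0.3837, -0.0792,  0.035 ])), (array([380., 273.]), 0.94, array([ 0.5176, -0.2714,  0.035 ]))]
```

View pics/m7.png

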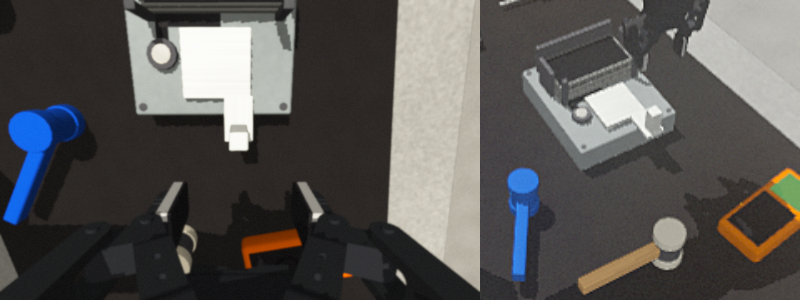

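The spacer is out about 95 mm and lying flat, and the mallet stands on the bench. One check of the stack from above.

```bash
python3 -m handwheel '[[[0.06,0.03,0,0,0],[0.06,0.033,0,0,0],[0.06,0.033,0,0,0],[0.06,0.02,0,0,0],[0.06,0,0,0,0],[0.06,0,0,0,0]]]'
python3 - <<'E'
from h import *
c,w=look('w8',dict(handset2_mid=.0775,handset0_mid=.0555,spacer_plate=.058))
m=viewer.outline_of('wrist','handset2_mid')
for d in m[:2]:
    k=d['mask'].astype(np.uint8); cn=max(cv2.findContours(k,0,2)[0],key=cv2.contourArea); b=cv2.boxPoints(cv2.minAreaRect(cn))
    for z in(.083,.095): 
        P=np.array([atz(c,p,z)[:2] for p in b]); print(d['confidence'],z,'sides',np.linalg.norm(np.diff(P,axis=0),axis=1).round(4),'mid',P.mean(0).round(4))
cv2.imwrite('pics/m8.png',cv2.resize(w[:260,120:460],(680,520)))
E
```

```text
time: 20.12
eef_pos: [0.644, 0.0134, 0.2205]
tcp_rot: [0.746, 0.666, -0.0, -0.0]
contact_force: [0.1, -0.2, 0.5]
opening: 0.702
finger_force: 0.0
t 20.17 tcp [0.644  0.0124 0.2206] xang 83.47 z [-0.    -0.001 -1.   ]
handset2_mid [(array([287., 109.]), 0.97, array([0.6244, 0.0749, 0.0775]))]
handset0_mid []
spacer_plate [(array([293., 215.]), 0.73, array([ 0.6145, -0.0215,  0.058 ]))]
0.7 0.083 sides [0.0755 0.1475 0.0753] mid [0.624  0.0751]
0.7 0.095 sides [0.0723 0.1412 0.0721] mid [0.6252 0.0754]
```

View pics/m8.png

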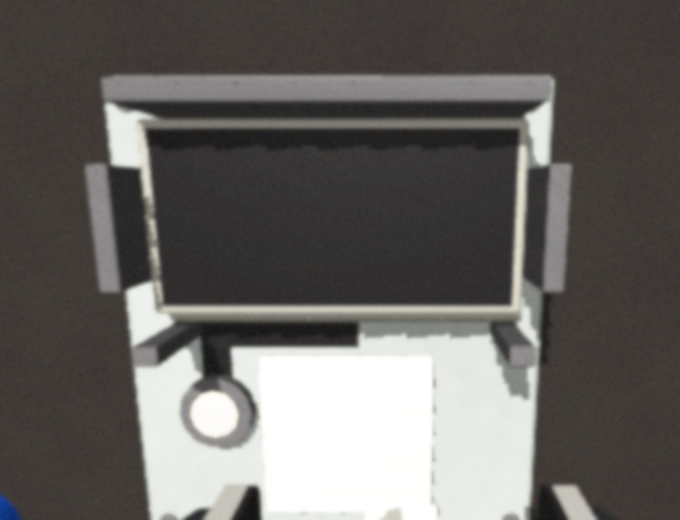

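The stack lies flat between its guides: the size matches the lowered height, and its middle is at (0.624, 0.075), the jig's origin. The pin is home and the spacer is clear.

```bash
python3 -c "
from plant import sign_off
print(sign_off())"
```

```text
the job is handed in; nothing more can be done
None
```

The job is handed in, with no verdict returned: the pin is home after one mallet blow, the mallet stands on the bench clear of the jig, the spacer lies flat on the deck about 95 mm out, and the handsets look flat between their guides.

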